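# Check the springs of two saddle-tree rests

## Task

Check the springs of the two tilt rests that carry a saddle tree, the left one first and then the right: with a fingertip press the round pad on the rest's near corner down until its pointer stands at the brass clip on its scale, hold it there for a second, and let the plate come fully back up before going to the other. Do not push a pointer on past its clip, and leave the clips and everything else on the bench where they are; nothing is to be picked up.

Things in the scene. Friction and masses are not known exactly. Their poses are not given: they have to be found in the camera images.
- left_mount: dark steel mount, fixed to the bench, of the tilt rest on the robot's left (+y); origin on the bench under the pivot axis, x from pad side to pointer side. The rest is a square aluminium plate, 134 mm a side, 6 mm thick, set cornerwise with one corner towards the robot; it pivots on a level axis through its two side corners, 65 mm above the bench, and springs back up when let go
- left_pad_top (a point): centre of the top face of the round black rubber pad (28 mm across, 10 mm thick; the solid left_plate_c0 or right_plate_c0) on the plate's near corner, 82 mm from the pivot axis and 78 mm above the bench at rest. Pressed straight down, this corner sinks and the far corner rises; about 3 N starts it moving, 6 to 11 N holds it at the mark; 0.1 rad of tilt is about 8 mm at the pad
- left_pointer (a point): tip of the left rest's pointer: a thin dark steel arm from the plate's far corner, its tip bar bent sideways over a curved aluminium scale. 140 mm from the pivot axis, 30 degrees above level at rest; it climbs the curve, up and towards the robot, as the pad is pressed (1 mm down at the pad moves it about 1.7 mm)
- left_mark (a point): the mark: middle of the brass index clip (10 mm wide along the curve) astride the scale. This point lies in the pointer's plane, 140 mm from the pivot axis, and coincides with the pointer point when the pointer is at the mark. z runs along the scale the way the pointer moves when pressed, x radially out. A knock can shift the clip
- left_plate (a joint): tilt of the left rest's plate, rad: 0 at rest against its upper stop, growing as the pad is pressed, end stop 0.55
- left_clip (a joint): place of the left rest's index clip, rad, between 0.17 and 0.34: the pointer is at the mark when joint left_plate has this same value
- right_mount: dark steel mount, fixed to the bench, of the tilt rest on the robot's right (-y); origin on the bench under the pivot axis, x from pad side to pointer side. The rest is a square aluminium plate, 134 mm a side, 6 mm thick, set cornerwise with one corner towards the robot; it pivots on a level axis through its two side corners, 65 mm above the bench, and springs back up when let go
- right_pad_top (a point): centre of the top face of the round black rubber pad (28 mm across, 10 mm thick; the solid left_plate_c0 or right_plate_c0) on the plate's near corner, 82 mm from the pivot axis and 78 mm above the bench at rest. Pressed straight down, this corner sinks and the far corner rises; about 3 N starts it moving, 6 to 11 N holds it at the mark; 0.1 rad of tilt is about 8 mm at the pad
- right_pointer (a point): tip of the right rest's pointer: a thin dark steel arm from the plate's far corner, its tip bar bent sideways over a curved aluminium scale. 140 mm from the pivot axis, 30 degrees above level at rest; it climbs the curve, up and towards the robot, as the pad is pressed (1 mm down at the pad moves it about 1.7 mm)
- right_mark (a point): the mark: middle of the brass index clip (10 mm wide along the curve) astride the scale. This point lies in the pointer's plane, 140 mm from the pivot axis, and coincides with the pointer point when the pointer is at the mark. z runs along the scale the way the pointer moves when pressed, x radially out. A knock can shift the clip
- right_plate (a joint): tilt of the right rest's plate, rad: 0 at rest against its upper stop, growing as the pad is pressed, end stop 0.55
- right_clip (a joint): place of the right rest's index clip, rad, between 0.17 and 0.34: the pointer is at the mark when joint right_plate has this same value
- spool: thread spool, 52 mm wide, 66 mm tall, loose; origin at its underside's centre; a bystander, not to be moved
- hammer: hammer lying on the bench, loose; origin at its underside's centre; a bystander, not to be moved
- glue: white bottle, 52 mm wide, 130 mm tall, loose; origin at its underside's centre; a bystander, not to be moved
- jar: amber jar with black cap, 60 mm wide, 60 mm tall, loose; origin at its underside's centre; a bystander, not to be moved
- awl: wooden-handled pointed tool 150 mm long lying on the bench, loose; origin at its underside's centre; a bystander, not to be moved
- cup: steel cup, 70 mm wide, 80 mm tall, loose; origin at its underside's centre; a bystander, not to be moved
- block: wooden block 80 x 50 x 30 mm, loose; origin at its underside's centre; a bystander, not to be moved
Mind the look-alikes: they are no part of the job. Leave any brown look-alike of the left_mount alone.

How it is judged:
By the outcome, as a careful person would: the job done as asked, in the order asked, and still so for the second after the job is handed in, with the robot touching nothing.
It also fails if it takes over 51 s, if anything falls off the work surface, if the arm or the gripper's body presses on something with over 40 N, if the wrist force passes 120 N, or if a joint passes its speed limit or range.

## Robot

A 7-joint arm with a two-finger parallel gripper is mounted at the origin on the work surface. World frame = base frame: x ahead of the robot, y to its left, z up, the work surface at z = 0. Lengths are in m, angles in rad, forces in N, time in s.
With the tool pointing down it reaches from about 0.4 to 0.85 m from the base axis. Payload 4.5 kg.
Tool frame: the origin (TCP) lies midway between the tips of the shut fingers; the grasp point (between the pads) lies 19 mm behind it; z points along the fingers, y is the line along which they close (so a half turn about z gives the same grasp; the last joint's range is limited). The gripper opens to 85 mm and grips with 20 to 120 N. Pads are 22 mm wide; open, the fingers measure 114 mm over their backs; the gripper's body (76 mm by 85 mm) begins 54 mm behind the grasp point. The pads swing forward as they close: fully open they stand 13 mm farther back than shut.
Start: joints at [-1.17, 0.689, -0.195, 1.565, 0.157, 0.902, -0.215], TCP at [0.224, 0.583, 0.231] pointing down, gripper open.
Joint ranges: [-3.01, 3.01], [-0.46, 2.08], [-1.47, 1.51], [0.13, 2.56], [-1, 4.14], [0.04, 2.09], [-2.66, 2.66]. Speed limits (rad/s): [2.57, 2.57, 3.14, 3.14, 3.14, 3.14, 3.14].

## Interface

Orientations are given as a rotation vector (axis times angle).
In Python, from bench import manip, vision, order gives the robot as it stands. The module is installed in compiled form; this text tells all that it offers.
- The arm moves only by the shell command python3 -m jog 'ROWS'. ROWS is text: rows parted by semicolons, each of 5 numbers parted by spaces: the closure, from 0 (fully open) to 1 (shut), then the shift along the tool's x, y, z in cm, then the turn about the tool's z in degrees. A call has 1 to 5 rows; each row is the pose to reach, as a shift and turn from the pose commanded when the call began, along the tool's axes at that moment; what a row does not reach only later rows make up. A row lasts 1/10 s, in which the tool goes at most 50 mm and 8.59 degrees, less where a joint would pass 70% of its speed; a pose out of reach is approached as far as the arm can. A call with a gripper value outside its range is refused whole. The fingers move at their own pace and stop on an object; the grip force is fixed at half the most. Time passes only in rows, so rows that repeat a pose let the fingers close. It gives the time, the measured TCP pose, the force, the opening and the grip force at its end, in the units of the state.
- manip.read_state(): the state, without advancing time (a new reading comes with each control period).
- vision.grab_frame(name): name is "scene" or "top" or "wrist"; returns the picture (480x640x3 uint8, red, green, blue); there is no depth.
- vision.camera_params(name): a dict with "camera_matrix" (3x3 intrinsics, pixels), "eye" and "orientation" of the camera in the world; the wrist camera has in their place "mount" (4x4, takes a point from camera to tool coordinates, whose origin is the TCP and whose axes are the flange's). Camera axes: x right, y up, looking along -z (the intrinsics and any distortion apply to the point x, -y, -z); pixel columns grow to the right and rows downward; lengths in m; the calibration is good to about 2 mm. A picture is of the moment at which its call begins: read the wrist's pose just before it. camera_params takes no time and is no camera call.
- order.sign_off(): hands the job in; it is judged then, once.
Trained networks look in the newest picture that a camera, given by its name, has taken for a name from the list of things; names that differ only in an ending like _2 or _b are one class to them, and where a whole thing is asked for, a point or a joint stands for the part that bears it (a point fixed in the world has none). Each returns a list of dicts, best first, with "p" (0 to 1); they miss things now and then, are a little off and sometimes report something else, mostly with a low value. They report only what shows in the picture. A call takes as long as a camera call. They do not tell look-alikes from the thing itself.
- vision.outline_of(query, camera): "pixels" (480x640 bool, what is visible of it).
- vision.spot_point(query, camera): "position" ([x, y, z] in m, in world coordinates, good to about 4 mm: a listed point, or the origin of a listed thing).
The state is a dict: "time": time; "qpos": joint angles; "qd": joint speeds; "tau": joint torques, N m; "position": TCP position; "ee_rot": TCP orientation; "force": force on the tool from outside, world axes, zero at the start; "moment": the same for the moment, N m; "finger_gap": opening from 0.0 (shut) to 1.0 (fully open); "grasp_force": force on a finger pad.
Only numpy, scipy, OpenCV 4.12 (cv2) and the standard library are available. Lean on these libraries where they do the work, as an engineer would, in place of code of your own. Each camera call takes 0.05 s, during which the arm holds its last target. There are 200 camera calls.

## Working session

There is one attempt and no reset: what is moved stays moved. The work goes in short steps, Python scripts to look and compute and a shell command to move; the robot and the scene stay as the last step left them, time stands still between calls to the robot, and variables do not carry over. Pictures are saved under pics/ and viewed, at most 10 in all, crops included, and the job is handed in when it is done.

```bash
mkdir -p pics; cat > h.py <<'E'
import numpy as np,cv2
from scipy.spatial.transform import Rotation as R
from bench import manip,vision,order
def save(c,n,crop=None,s=1):
    im=vision.grab_frame(c)[:,:,::-1]
    if crop: im=im[crop[1]:crop[3],crop[0]:crop[2]]
    cv2.imwrite('pics/'+n,cv2.resize(im,None,fx=s,fy=s,interpolation=cv2.INTER_CUBIC))
def pts(c,names,k=3):
    for q in names:
        for d in vision.spot_point(q,c)[:k]: print(c,q,round(d['p'],2),np.round(d['position'],4))
def proj(c,P):
    p=vision.camera_params(c)
    Rm=np.array(p['orientation']); Rm=Rm if Rm.shape==(3,3) else R.from_rotvec(Rm).as_matrix()
    q=(np.atleast_2d(P)-p['eye'])@Rm; q=q*[1,-1,-1]
    u=q@np.array(p['camera_matrix']).T
    return u[:,:2]/u[:,2:]
E
python3 - <<'E'
from h import *
print({k:np.round(v,3).tolist() if not isinstance(v,float) else v for k,v in manip.read_state().items()})
for c in('scene','top'):
    print(vision.camera_params(c)); save(c,c+'0.png')
    pts(c,['left_mount','right_mount','left_pad_top','right_pad_top','left_pointer','left_mark','right_pointer','right_mark'])
E
```

```text
{'time': 0.0, 'qpos': [-1.17, 0.69, -0.194, 1.566, 0.157, 0.903, -0.215], 'qd': [0.0, -0.0, -0.001, 0.0, 0.001, 0.001, -0.001], 'tau': [-0.0, -53.961, -1.267, -15.855, 0.009, 0.009, -0.0], 'position': [0.224, 0.583, 0.23], 'ee_rot': [-0.573, -3.089, 0.003], 'force': [-0.918, -0.141, 1.109], 'moment': [0.041, -0.007, 0.043], 'grasp_force': 0.0, 'finger_gap': 1.003748446701396}
{'camera_matrix': array([[439.04211209,   0.        , 313.3450077 ],
       [  0.        , 439.04211209, 242.57713536],
       [  0.        ,   0.        ,   1.        ]]), 'eye': array([ 0.74896965, -0.52348435,  0.8768996 ]), 'orientation': array([0.64283971, 0.16402322, 0.51824275])}
scene left_mount 0.88 [ 5.944e-01  2.331e-01 -4.000e-04]
scene left_mount 0.69 [ 0.3496 -0.18    0.0084]
scene left_mount 0.65 [ 0.2111  0.2598 -0.0029]
scene right_mount 0.94 [ 0.5973 -0.2046  0.0019]
scene right_mount 0.75 [0.716  0.2542 0.1356]
scene right_mount 0.69 [ 0.3794  0.0993 -0.0029]
scene left_pad_top 0.95 [0.1332 0.2259 0.0802]
scene left_pad_top 0.56 [0.5153 0.2235 0.0794]
scene right_pad_top 0.82 [ 0.512  -0.2057 
[... 925 characters left out ...]

top right_mount 0.42 [ 0.5955  0.2326 -0.0025]
top right_mount 0.25 [ 0.3736  0.104  -0.0022]
top left_pad_top 0.73 [0.1331 0.222  0.0797]
top left_pad_top 0.63 [0.5127 0.2214 0.0759]
top left_pad_top 0.32 [ 5.935e-01  2.320e-01 -1.000e-04]
top right_pad_top 0.87 [ 0.5106 -0.1982  0.0803]
top right_pad_top 0.5 [ 0.5425 -0.0028  0.0023]
top left_pointer 0.97 [0.7173 0.2492 0.1358]
top left_pointer 0.83 [0.3181 0.303  0.1308]
top left_pointer 0.68 [ 0.5973 -0.2097  0.0009]
top left_mark 0.6 [0.3253 0.2963 0.1349]
top left_mark 0.56 [0.6971 0.2523 0.1565]
top right_pointer 0.82 [ 0.7141 -0.2178  0.1323]
top right_mark 0.42 [ 0.685  -0.2129  0.1698]
top right_mark 0.26 [ 0.7254  0.0187 -0.004 ]
```

View pics/scene0.png

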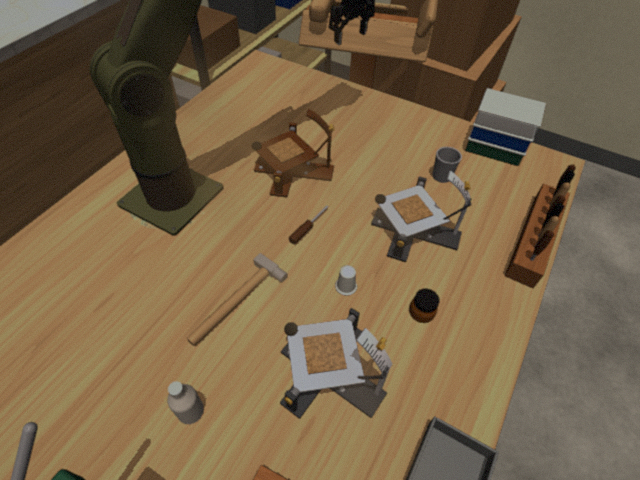

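View pics/top0.png

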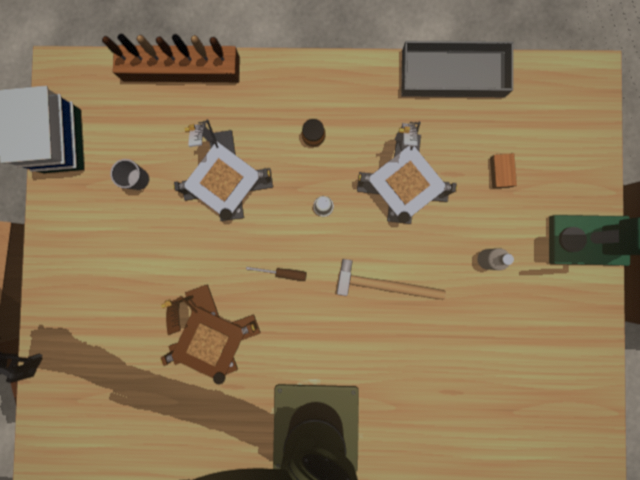

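The scene shows three candidate rests: the brown look-alike at (288,153), the left aluminium rest at (412,210) with its pad at (380,198), and the right aluminium rest at (325,355) with its pad at (290,328). In the top picture they are at (208,345) for the brown one, (222,182) for the left and (408,183) for the right. I choose the two aluminium ones and check them in a close crop.

```bash
cat >> h.py <<'E'
def to_tool(target):
    s=manip.read_state(); Rm=R.from_rotvec(s['ee_rot']).as_matrix()
    return np.round(100*Rm.T@(np.array(target)-s['position']),2)
MT={'left':((.595,.2326),(.514,.2225),(.715,.252)),'right':((.598,-.206),(.511,-.202),(.7145,-.217))}
def arc(side,th):
    m,p,t=map(np.array,MT[side]); d=t-p; d/=np.linalg.norm(d); m=p+d*.082
    th=np.atleast_1d(th); a=np.pi/6+th
    return np.c_[m+.14*np.cos(a)[:,None]*d, .065+.14*np.sin(a)]
E
python3 - <<'E'
from h import *
im=vision.grab_frame('scene')[:,:,::-1]
o=[]
for s,(x,y) in(('left',(365,160)),('right',(275,310))):
    c=cv2.resize(im[y:y+115,x:x+130],None,fx=4,fy=4,interpolation=cv2.INTER_CUBIC)
    for k,P in enumerate(proj('scene',arc(s,np.arange(0,.36,.05)))):
        cv2.circle(c,tuple(int(v) for v in (P-[x,y]+.5)*4),2,(0,0,255) if k%2 else (0,255,0),-1)
    o.append(c[:,:,:][:, -390:])
cv2.imwrite('pics/crop.png',np.hstack(o))
print(R.from_rotvec(manip.read_state()['ee_rot']).as_matrix().round(3)); print(to_tool([.514,.2225,.115]))
E
```

```text
[[-0.933  0.359  0.   ]
 [ 0.359  0.933  0.   ]
 [ 0.     0.    -1.   ]]
[-40.01 -23.3   11.63]
```

View pics/crop.png

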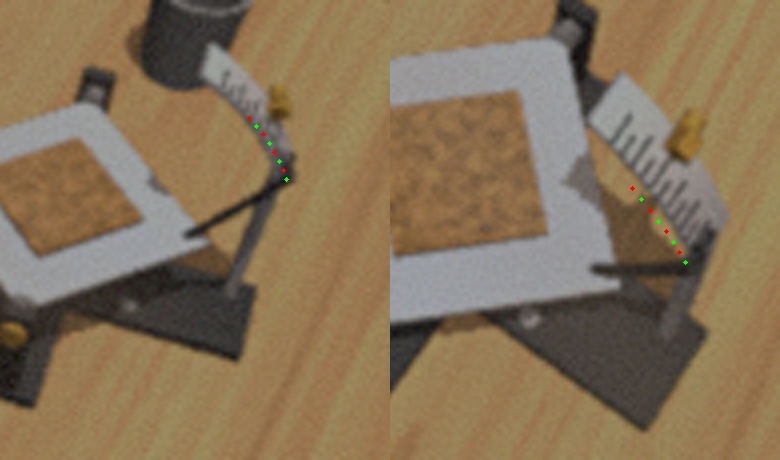

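The crop confirms both aluminium rests: brass clips sit on the scales and the dark pointers are at rest below them. The left clip is at about 0.2 rad and the right at about 0.3. I move over the left pad with the fingers shut.

```bash
python3 -m jog '1 -4 -2.3 0 0;1 -8 -4.6 0 0;1 -12 -7 0 0;1 -16 -9.3 0 0;1 -20 -11.6 0 0'; python3 -m jog '1 -4 -2.3 0 0;1 -8 -4.6 0 0;1 -12 -7 0 0;1 -16 -9.3 0 0;1 -20 -11.6 0 0'; python3 -m jog '1 0 0 4 0;1 0 0 8 0;1 0 0 10.5 0;1 0 0 10.5 0'
python3 - <<'E'
from h import *
print(manip.read_state()['position'],to_tool([.514,.2225,.09]))
o=[]
for n in('wrist','scene'):
    o.append(vision.grab_frame(n)[:,:,::-1])
    pts(n,['left_pad_top','left_pointer','left_mark'],2)
cv2.imwrite('pics/a.png',np.hstack([cv2.resize(o[0],(400,300)),cv2.resize(o[1][110:290,320:560],(400,300))]))
p=vision.camera_params('wrist');print(p)
E
```

```text
time: 1.45
position: [0.3703, 0.402, 0.2315]
ee_rot: [0.573, 3.089, 0.001]
force: [1.1, 0.6, -0.4]
finger_gap: 0.144
grasp_force: 0.0
time: 1.95
position: [0.5154, 0.2219, 0.2315]
ee_rot: [0.573, 3.089, 0.001]
force: [1.6, 0.8, 0.1]
finger_gap: -0.001
grasp_force: 0.0
time: 2.35
position: [0.5121, 0.2221, 0.1233]
ee_rot: [-0.572, -3.084, 0.007]
force: [-0.7, -0.2, 0.3]
finger_gap: 0.005
grasp_force: 0.0
[0.5121386  0.22214237 0.1232764 ] [-0.18  0.12  3.33]
wrist left_pad_top 0.64 [0.5162 0.2199 0.0748]
scene left_pad_top 0.59 [0.5177 0.2209 0.0771]
scene left_pointer 0.66 [0.7163 0.2534 0.1342]
scene left_pointer 0.61 [0.3203 0.2968 0.1364]
scene left_mark 0.46 [0.7016 0.2519 0.159 ]
scene left_mark 0.39 [0.3225 0.2993 0.1336]
{'camera_matrix': array([[396.8170219 ,   0.        , 317.68179217],
       [  0.        , 396.8170219 , 234.84176787],
       [  0.        ,   0.        ,   1.        ]]), 'mount': array([[-3.92427020e-04,  9.57281244e-01,  2.89158203e-01,
         7.26879835e-02],
       [ 9.99999735e-01,  1.98316089e-04,  7.00594490e-04,
        -9.56747878e-04],
       [ 6.13321241e-04,  2.89158401e-01, -9.57281068e-01,
        -1.41930982e-01],
       [ 0.00000000e+00,  0.00000000e+00,  0.00000000e+00,
         1.00000000e+00]])}
```

View pics/a.png

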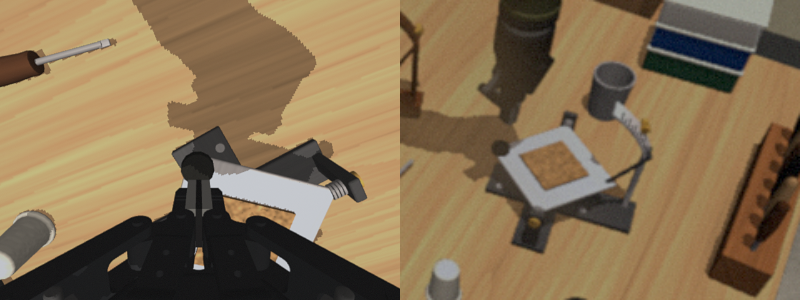

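The wrist view shows the fingertip over the black pad at about (197,167), and the scene view has the pointer and clip in the clear at (645,150) and (645,127). I press part way to about 0.07 and compare.

```bash
cat >> h.py <<'E'
def clipimg(side,n):
    x,y=((430,150) if side=='left' else (340,315)); 
    save('scene',n,(x,y,x+66,y+60),6)
    pts('scene',[side+'_pointer',side+'_mark'],1)
    s=manip.read_state(); print(s['time'],s['position'].round(4) if hasattr(s['position'],'round') else s['position'],np.round(s['force'],1))
E
python3 -m jog '1 -0.3 0 2 0;1 -0.3 0 4 0;1 -0.3 0 5.0 0;1 -0.3 0 5.3 0;1 -0.3 0 5.3 0'
python3 - <<'E'
from h import *
clipimg('left','l1.png')
E
```

```text
time: 3.25
position: [0.5164, 0.222, 0.0736]
ee_rot: [-0.572, -3.088, 0.002]
force: [-3.3, -1.6, 5.4]
finger_gap: 0.003
grasp_force: 2.4
scene left_pointer 0.91 [0.3204 0.3003 0.1352]
scene left_mark 0.54 [0.3225 0.3017 0.1361]
3.4 [0.5165 0.2221 0.074 ] [-4.3 -1.6  4.8]
```

View pics/l1.png

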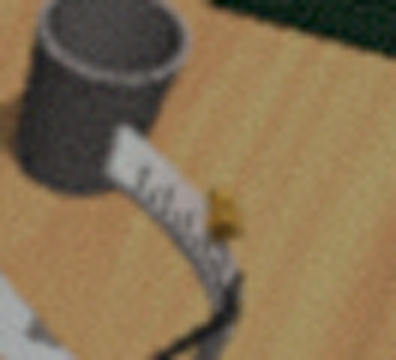

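The pointer bar is at about (230,298) and the clip at (225,212). It has covered about a quarter of the way, which fits a clip at about 0.20 rad. I go on gently.

```bash
python3 -m jog '1 0 0 0.2 0;1 0 0 0.4 0;1 0 0 0.6 0;1 0 0 0.75 0;1 0 0 0.75 0'
python3 - <<'E'
from h import *
clipimg('left','l2.png')
E
```

```text
time: 3.9
position: [0.5162, 0.2221, 0.0664]
ee_rot: [-0.572, -3.088, 0.001]
force: [-4.8, -1.9, 7.3]
finger_gap: -0.003
grasp_force: 3.8
scene left_pointer 0.76 [0.7016 0.2501 0.1534]
scene left_mark 0.57 [0.3265 0.2983 0.1325]
4.05 [0.5162 0.2221 0.0665] [-4.7 -1.5  7.5]
```

View pics/l2.png

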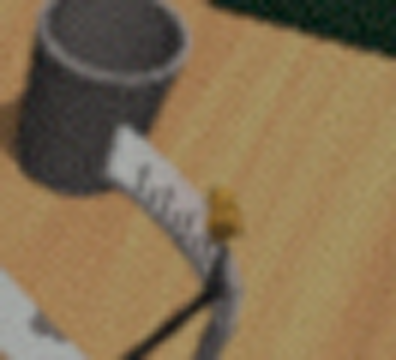

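```bash
python3 - <<'E'
from h import *
for s,o in(('left',(430,150)),('right',(340,315))):
    m,p,t=map(np.array,MT[s]); d=(t-p)/np.linalg.norm(t-p); ax=np.array([-d[1],d[0],0])
    for th in (0,.05,.1,.15,.2,.25,.3): print(s,th,*[np.round((proj('scene',arc(s,th)+w*ax)[0]-o+.5)*6) for w in(-.01,0,.01,.02)])
E
```

```text
left 0 [230. 347.] [235. 329.] [239. 311.] [244. 294.]
left 0.05 [225. 333.] [230. 315.] [234. 298.] [239. 280.]
left 0.1 [219. 320.] [224. 302.] [228. 284.] [233. 267.]
left 0.15 [212. 307.] [217. 289.] [221. 271.] [226. 254.]
left 0.2 [204. 293.] [209. 276.] [214. 258.] [218. 240.]
left 0.25 [195. 280.] [200. 262.] [205. 245.] [210. 227.]
left 0.3 [185. 267.] [190. 250.] [195. 232.] [200. 215.]
right 0 [231. 392.] [248. 364.] [265. 336.] [282. 309.]
right 0.05 [222. 377.] [240. 349.] [257. 321.] [274. 294.]
right 0.1 [213. 362.] [230. 334.] [248. 306.] [265. 279.]
right 0.15 [202. 346.] [220. 318.] [237. 290.] [254. 263.]
right 0.2 [191. 330.] [208. 302.] [226. 274.] [243. 247.]
right 0.25 [178. 313.] [196. 286.] [214. 258.] [231. 231.]
right 0.3 [165. 297.] [183. 269.] [201. 242.] [218. 214.]
```

```bash
cat >> h.py <<'E'
def samp(side,qs,n=4,cams=('scene','top')):
    m,p,t=map(np.array,MT[side]); d=(t-p)/np.linalg.norm(t-p); piv=p+d*.082
    for c in cams:
        r={q:[] for q in qs}
        for i in range(n):
            vision.grab_frame(c)
            for q in qs:
                for e in vision.spot_point(q,c):
                    P=np.array(e['position'])
                    if np.linalg.norm(P-arc(side,.17)[0])<.05: r[q].append([*P,np.arctan2(P[2]-.065,(P[:2]-piv)@d)-np.pi/6]); break
        for q in qs:
            if r[q]: a=np.array(r[q]); print(c,q,len(a),np.median(a,0).round(4),a[:,3].round(3))
E
python3 - <<'E'
from h import *
samp('left',['left_pointer','left_mark']); samp('right',['right_pointer','right_mark'])
print(manip.read_state()['time'])
E
```

```text
scene left_pointer 4 [0.7018 0.2519 0.1548 0.1691] [0.169 0.179 0.169 0.162]
scene left_mark 3 [0.7014 0.2529 0.1567 0.1825] [0.182 0.193 0.178]
top left_pointer 4 [0.7036 0.2498 0.1552 0.1664] [0.181 0.16  0.162 0.171]
top left_mark 4 [0.6964 0.2514 0.1518 0.1735] [0.15  0.17  0.188 0.177]
scene right_pointer 4 [ 0.7147 -0.2156  0.1364  0.0038] [ 0.014 -0.     0.008 -0.002]
scene right_mark 4 [ 0.6888 -0.2202  0.1664  0.2872] [0.296 0.275 0.286 0.289]
top right_pointer 4 [ 7.141e-01 -2.189e-01  1.351e-01  4.000e-04] [ 0.003  0.001 -0.016 -0.   ]
top right_mark 4 [ 0.6849 -0.2144  0.1684  0.3206] [0.311 0.318 0.324 0.326]
6.45
```

```bash
cat >> h.py <<'E'
def brass(side):
    from scipy.optimize import least_squares
    m,p,t=map(np.array,MT[side]); d=(t-p)/np.linalg.norm(t-p); piv=p+d*.082; ax=np.array([-d[1],d[0],0])
    uv={}
    for c in('scene','top'):
        im=np.mean([vision.grab_frame(c) for _ in range(3)],0).astype(np.float32)
        hsv=cv2.cvtColor((im/255),cv2.COLOR_RGB2HSV)
        g=proj(c,arc(side,.22)+.015*ax)[0]
        yy,xx=np.mgrid[:480,:640]
        k=(np.hypot(xx-g[0],yy-g[1])<16)&(hsv[...,1]>.62)&(hsv[...,0]>30)&(hsv[...,0]<55)
        n,l,st,ce=cv2.connectedComponentsWithStats(k.astype(np.uint8))
        i=1+np.argmax(st[1:,4]); uv[c]=ce[i]; print(c,st[1:,4],ce[i].round(1),g.round(1))
    s=least_squares(lambda P:np.r_[proj('scene',P)[0]-uv['scene'],proj('top',P)[0]-uv['top']],arc(side,.2)[0])
    v=s.x; e=(v[:2]-piv)@d
    print(v.round(4),'theta',np.arctan2(v[2]-.065,e)-np.pi/6,'r',np.hypot(e,v[2]-.065),'w',(v[:2]-piv)@ax[:2],'res',s.fun.round(1))
E
python3 - <<'E'
from h import *
brass('left'); brass('right')
im=vision.grab_frame('top')[:,:,::-1]
cv2.imwrite('pics/t.png',np.hstack([cv2.resize(im[y:y+50,x:x+50],None,fx=8,fy=8,interpolation=cv2.INTER_CUBIC) for x,y in((180,112),(385,112))]))
E
```

```text
scene [27] [466.8 185.5] [464.9 190.2]
top [12] [191.  127.2] [198.  125.2]
[0.6921 0.2802 0.1592] theta 0.2190881992702689 r 0.13924261045749056 w 0.03125800632964304 res [-0.8  0.1 -0.3 -0.7]
scene [43] [380.5 345.3] [377.8 356.9]Traceback (most recent call last):
  File "<stdin>", line 2, in <module>
  File "h.py", line 53, in brass
    i=1+np.argmax(st[1:,4]); uv[c]=ce[i]; print(c,st[1:,4],ce[i].round(1),g.round(1))
        ~~~~~~~~~^^^^^^^^^^
    return _wrapfunc(a, 'argmax', axis=axis, out=out, **kwds)
    return bound(*args, **kwds)
ValueError: attempt to get argmax of an empty sequence
```

Brass triangulation gives a left clip at about 0.22 rad and the network about 0.19. The pointer is at about 0.16, so I press roughly 3 mm more.

```bash
sed -i 's/<16)/<22)/; s/>.62/>.5/' h.py; python3 -m jog '1 0 0 0.1 0;1 0 0 0.2 0;1 0 0 0.3 0;1 0 0 0.3 0'
python3 - <<'E'
from h import *
print(np.round(manip.read_state()['position'],4))
brass('left');samp('left',['left_pointer','left_mark'],3)
a=vision.grab_frame('scene')[150:210,430:496,::-1]
b=vision.grab_frame('top')[112:162,180:230,::-1]
c=vision.grab_frame('top')[112:162,385:435,::-1]
cv2.imwrite('pics/l3.png',np.hstack([cv2.resize(i,(n,360),interpolation=cv2.INTER_CUBIC) for i,n in ((a,396),(b,360))]))
print(manip.read_state()['time'])
E
```

```text
time: 7.45
position: [0.5161, 0.2221, 0.0635]
ee_rot: [-0.572, -3.088, 0.001]
force: [-4.3, -1.1, 7.7]
finger_gap: -0.001
grasp_force: 4.3
[0.5161 0.2221 0.0635]
scene [ 2  1 44  1  3  1  1  1  3  1] [467.2 185. ] [464.9 190.2]
top [49] [189.4 127.7] [198.  125.2]
[0.6919 0.2845 0.1569] theta 0.2044529597629754 r 0.13807175418882675 w 0.03550220077957729 res [-0.9  0.1 -0.4 -0.8]
scene left_pointer 3 [0.6982 0.2504 0.1586 0.2118] [0.19  0.212 0.217]
scene left_mark 3 [0.6994 0.2532 0.1574 0.1945] [0.212 0.194 0.181]
top left_pointer 3 [0.7002 0.2477 0.1593 0.2015] [0.2   0.201 0.21 ]
top left_mark 3 [0.6977 0.2511 0.1524 0.1745] [0.195 0.16  0.175]
8.8
```

View pics/l3.png

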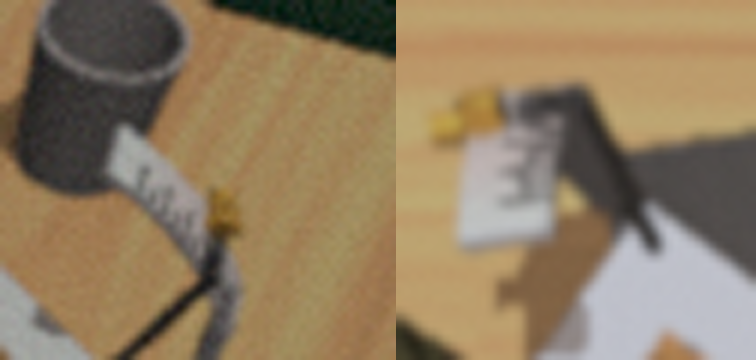

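Pointer ~0.20 rad and clip ~0.20. In the scene crop the bar (210,282)→(216,250) extends straight into the clip at (225,212), and in the top crop the bar at (510,97) extends into the clip at (485,107). It was held for 1.35 s, so I release it gently and check that it comes back.

```bash
python3 -m jog '1 0 0 0 0;1 0 0 -0.4 0;1 0 0 -0.8 0;1 0 0 -1.4 0;1 0 0 -2 0'; python3 -m jog '1 0 0 -3 0;1 0 0 -6 0;1 0 0 -8 0;1 0 0 -8 0'
python3 - <<'E'
from h import *
samp('left',['left_pointer','left_mark'],3); brass('left'); brass('right'); samp('right',['right_mark'],3)
for c in('scene','top'): pts(c,['right_pad_top'],1)
print(np.round(manip.read_state()['position'],4),to_tool([.5125,-.202,.16]),manip.read_state()['time'])
E
```

```text
time: 9.3
position: [0.5183, 0.2229, 0.0836]
ee_rot: [0.573, 3.087, 0.003]
force: [0.5, -0.2, -0.1]
finger_gap: 0.004
grasp_force: 0.0
time: 9.7
position: [0.5201, 0.224, 0.1661]
ee_rot: [0.572, 3.082, 0.009]
force: [0.9, -0.4, 0.0]
finger_gap: 0.002
grasp_force: 0.0
scene left_pointer 3 [0.7154 0.2532 0.1368 0.0108] [-0.004  0.012  0.011]
scene left_mark 3 [0.6995 0.2531 0.1562 0.1838] [0.184 0.182 0.198]
top left_pointer 3 [0.7174 0.2515 0.1371 0.0044] [0.004 0.017 0.004]
top left_mark 3 [0.7007 0.2515 0.1522 0.1694] [0.177 0.169 0.153]
scene [ 5 45  2  1  1  1  3  1  1  1] [467.2 185.2] [464.9 190.2]
top [49] [189.4 127.7] [198.  125.2]
[0.6922 0.2846 0.1563] theta 0.19969878145157682 r 0.13790857074120344 w 0.03557259092523429 res [-1.   0.1 -0.4 -0.9]
scene [84  1  1  2  1] [381.6 343.3] [377.8 356.9]
top [43] [403.7 129.6] [412.8 126.8]
[ 0.6907 -0.1788  0.1665] theta 0.2923386542566304 r 0.13936888683562046 w 0.036366496503725726 res [-0.9  0.1 -0.6 -1. ]
scene right_mark 3 [ 0.6884 -0.2192  0.1645  0.2789] [0.285 0.279 0.274]
top right_mark 3 [ 0.687  -0.2148  0.1679  0.3045] [ 0.305 -0.012  0.307]
scene right_pad_top 0.89 [ 0.513  -0.2022  0.0753]
top right_pad_top 0.94 [ 0.5138 -0.1993  0.0799]
[0.5171 0.2224 0.1628] [-14.79 -39.78   0.28] 11.9
```

The left plate is back at 0 and its clip hasn't moved. The right clip is at about 0.29 rad. I move over the right pad.

```bash
python3 -m jog '1 -1.48 -3.98 0 0;1 -2.96 -7.96 0 0;1 -4.44 -11.9 0 0;1 -5.92 -15.9 0 0;1 -7.4 -19.9 0 0'; python3 -m jog '1 -1.48 -3.98 0 0;1 -2.96 -7.96 0 0;1 -4.44 -11.9 0 0;1 -5.92 -15.9 0 0;1 -7.4 -19.9 0 0';python3 -m jog '1 0 0 2 0;1 0 0 5 0;1 0 0 6 0;1 0 0 6 0;1 0 0 6 0'
python3 - <<'E'
from h import *
vision.grab_frame('wrist');pts('wrist',['right_pad_top'],1)
print(np.round(manip.read_state()['position'],4),to_tool([.514,-.2015,.08]))
E
```

```text
time: 12.4
position: [0.5148, 0.0085, 0.1629]
ee_rot: [0.572, 3.089, 0.0]
force: [0.9, -0.8, 0.1]
finger_gap: -0.002
grasp_force: 0.0
time: 12.9
position: [0.5124, -0.204, 0.1629]
ee_rot: [0.573, 3.089, 0.0]
force: [0.2, -0.4, -0.3]
finger_gap: 0.001
grasp_force: 0.0
time: 13.4
position: [0.5131, -0.2018, 0.1034]
ee_rot: [0.571, 3.088, 0.0]
force: [0.5, -0.6, 0.1]
finger_gap: 0.003
grasp_force: 0.0
wrist right_pad_top 0.96 [ 0.511  -0.2019  0.0762]
[ 0.5135 -0.2021  0.104 ] [-0.02  0.07  2.4 ]
```

```bash
python3 -m jog '1 0 0 1.5 0;1 0 0 2.6 0;1 0 0 3.0 0;1 0 0 3.4 0;1 0 0 3.7 0'; python3 -m jog '1 0 0 0.2 0;1 0 0 0.4 0;1 0 0 0.55 0;1 0 0 0.55 0'
python3 - <<'E'
from h import *
samp('right',['right_pointer','right_mark'],3)
print(np.round(manip.read_state()['position'],4))
E
```

```text
time: 14.0
position: [0.5123, -0.2022, 0.0662]
ee_rot: [-0.573, -3.089, 0.001]
force: [-2.5, 0.5, 8.3]
finger_gap: -0.001
grasp_force: 3.6
time: 14.4
position: [0.5124, -0.2022, 0.0611]
ee_rot: [-0.573, -3.089, 0.001]
force: [-2.6, 1.4, 8.5]
finger_gap: -0.0
grasp_force: 4.1
scene right_pointer 3 [ 0.6963 -0.215   0.1614  0.2182] [0.23  0.218 0.216]
scene right_mark 3 [ 0.6894 -0.2175  0.1658  0.284 ] [0.271 0.284 0.292]
top right_pointer 3 [ 0.6949 -0.218   0.1614  0.2261] [0.239 0.22  0.226]
top right_mark 3 [ 0.6856 -0.2144  0.1683  0.3094] [0.304 0.324 0.309]
[ 0.5124 -0.2022  0.0612]
```

Pointer 0.22, clip about 0.29: 5 mm more, with a look just short of the mark.

```bash
python3 -m jog '1 0 0 0.15 0;1 0 0 0.3 0;1 0 0 0.4 0;1 0 0 0.45 0;1 0 0 0.45 0'
python3 - <<'E'
from h import *
samp('right',['right_pointer','right_mark'],3)
print(np.round(manip.read_state()['position'],4))
a=vision.grab_frame('scene')[315:375,340:406,::-1]
b=vision.grab_frame('top')[112:162,385:435,::-1]
cv2.imwrite('pics/r1.png',np.hstack([cv2.resize(i,(n,360),interpolation=cv2.INTER_CUBIC) for i,n in ((a,396),(b,360))]))
brass('right')
E
```

```text
time: 15.8
position: [0.5127, -0.2022, 0.0569]
ee_rot: [0.573, 3.088, -0.001]
force: [-1.9, 0.6, 9.6]
finger_gap: -0.001
grasp_force: 4.8
scene right_pointer 3 [ 0.6913 -0.2119  0.1663  0.268 ] [0.268 0.254 0.279]
scene right_mark 3 [ 0.6874 -0.2196  0.1671  0.2968] [0.269 0.301 0.297]
top right_pointer 3 [ 0.6899 -0.218   0.1632  0.2718] [0.277 0.272 0.249]
top right_mark 3 [ 0.6859 -0.2163  0.1681  0.3049] [0.321 0.305 0.304]
[ 0.5127 -0.2023  0.057 ]
scene [83  1  1  1] [381.6 343.3] [377.8 356.9]
top [43] [403.7 129.6] [412.8 126.8]
[ 0.6907 -0.1788  0.1665] theta 0.2920774490842222 r 0.13938953329508588 w 0.036389359813207775 res [-1.   0.1 -0.6 -1. ]
```

View pics/r1.png

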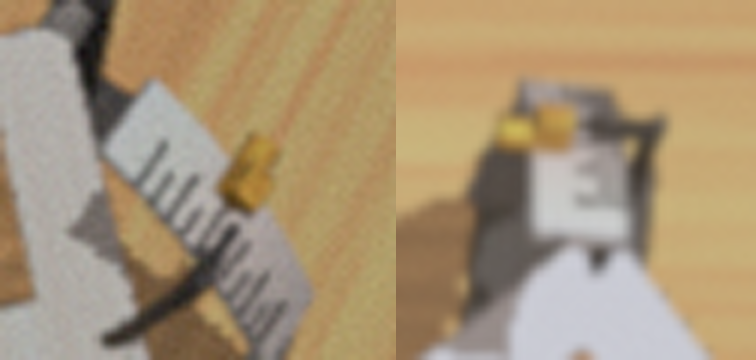

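The bar at (215,265)→(235,228) points just below the clip's body at (245,187). It needs about 0.027 rad more, which is about 2 mm.

```bash
python3 -m jog '1 0 0 0.1 0;1 0 0 0.19 0;1 0 0 0.19 0;1 0 0 0.19 0'
python3 - <<'E'
from h import *
samp('right',['right_pointer','right_mark'],4)
print(np.round(manip.read_state()['position'],4),manip.read_state()['time'])
a=vision.grab_frame('scene')[315:375,340:406,::-1]
b=vision.grab_frame('top')[112:162,385:435,::-1]
cv2.imwrite('pics/r2.png',np.hstack([cv2.resize(i,(n,360),interpolation=cv2.INTER_CUBIC) for i,n in ((a,396),(b,360))]))
E
```

```text
time: 17.5
position: [0.5129, -0.2023, 0.0551]
ee_rot: [0.573, 3.088, -0.001]
force: [-2.1, 0.9, 9.7]
finger_gap: 0.001
grasp_force: 5.0
scene right_pointer 4 [ 0.6876 -0.2126  0.167   0.2989] [0.299 0.299 0.31  0.292]
scene right_mark 4 [ 0.6858 -0.2185  0.1661  0.2951] [0.289 0.299 0.291 0.305]
top right_pointer 4 [ 0.6887 -0.2158  0.1679  0.2931] [0.281 0.305 0.279 0.318]
top right_mark 4 [ 0.6864 -0.2142  0.1681  0.3123] [0.32  0.311 0.313 0.294]
[ 0.5129 -0.2023  0.0551] 18.7
```

View pics/r2.png

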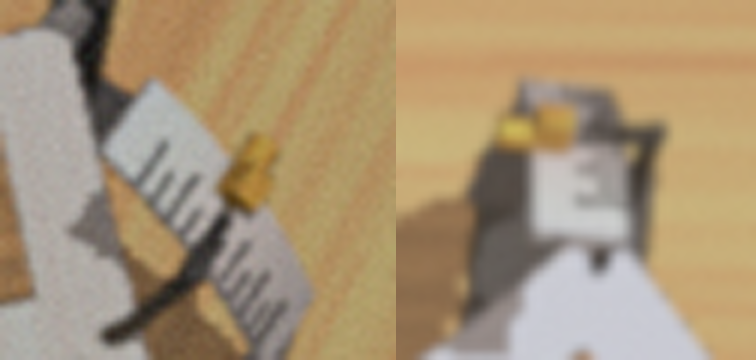

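The pointer is at 0.296 and the clip at about 0.30. The bar, ending at (225,210), runs into the clip body at (243,187), and it was held for over 1.2 s. I release.

```bash
python3 -m jog '1 0 0 0 0;1 0 0 -0.6 0;1 0 0 -1.2 0;1 0 0 -2 0;1 0 0 -3 0'; python3 -m jog '1 0 0 -4 0;1 0 0 -8 0;1 0 0 -10 0;1 0 0 -10 0;1 0 0 -10 0'
python3 - <<'E'
from h import *
samp('right',['right_pointer','right_mark'],2);samp('left',['left_pointer'],2)
print(order.sign_off())
E
```

```text
time: 19.3
position: [0.5129, -0.2022, 0.0845]
ee_rot: [0.573, 3.088, 0.0]
force: [-0.6, 0.9, 0.5]
finger_gap: -0.0
grasp_force: 0.0
time: 19.8
position: [0.5123, -0.2023, 0.184]
ee_rot: [-0.573, -3.089, 0.0]
force: [0.2, -0.4, -0.8]
finger_gap: 0.001
grasp_force: 0.0
scene right_pointer 2 [ 7.141e-01 -2.144e-01  1.352e-01  3.000e-04] [-0.002  0.003]
scene right_mark 2 [ 0.6874 -0.2186  0.1629  0.2758] [0.278 0.273]
top right_pointer 2 [ 0.7135 -0.2208  0.136   0.0059] [0.01  0.002]
top right_mark 1 [ 0.6831 -0.2158  0.17    0.335 ] [0.335]
scene left_pointer 2 [0.7148 0.2547 0.1366 0.0094] [-0.007  0.025]
top left_pointer 2 [0.7166 0.2522 0.1382 0.0139] [ 0.032 -0.004]
the job is handed in; nothing more can be done
None
```

I pressed the left rest and then the right to their clips (about 0.20 and 0.30 rad by camera), held each for over a second, let both plates come fully back up, and handed the job in at about 20 s.

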